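Clip the heat clamp on the transistor and switch on

ROBOT

A 6-joint arm with a two-finger parallel gripper is mounted at the origin on the work surface. World frame = base frame: x ahead of the robot, y to its left, z up, the work surface at z = 0. Lengths are in mm, angles in degrees, forces in N, time in s.
With the tool pointing down it reaches from about 425 to 950 mm from the base axis. Payload 14.7 kg.
Tool frame: the origin (TCP) lies midway between the tips of the shut fingers; the grasp point (between the pads) lies ctrl.pinch_z behind it (ctrl.pinch_z is the distance from the TCP to the grasp point, in mm); z points along the fingers, y is the line along which they close (so a half turn about z gives the same grasp; the last joint's range is limited). The gripper opens to 85 mm and grips with 20 to 120 N. Pads are 22 mm wide; open, the fingers measure 114 mm over their backs; the gripper's body (76 mm by 85 mm) begins 54 mm behind the grasp point. The pads swing forward as they close: fully open they stand 13 mm farther back than shut.
Start: joints at [-79.905, 27.513, 91.461, -0, 61.026, -2.67], TCP at [143.642, -633.924, 207.097] pointing down, gripper open.
Joint ranges: [-157.49, 157.49], [-46.99, 117.5], [13.45, 153.17], [-89.5, 269.5], [5.16, 153.95], [-167.48, 167.48]. Speed limits (degrees/s): [108.29, 108.29, 136.94, 172.46, 172.46, 172.46].

INTERFACE

Orientations are given as a 3x3 rotation matrix whose columns are the frame's x, y, z axes.
In Python, from plant import ctrl gives the robot as it stands.
- The arm moves only by the shell command python3 -m jog 'ROWS'. ROWS is JSON, a list of rows, each an object of numbers: "grip": the closure, from 0 (fully open) to 1 (shut); "x", "y", "z": the shift along the tool's x, y, z in cm; "twist": the turn about the tool's z in degrees. In form: [{"grip": .., "x": .., "y": .., "z": .., "twist": ..}, ...]. A call has 1 to 12 rows; each row shifts and turns the commanded pose from where the row before left it, along the tool's axes as they then stand; what a row does not reach is not made up. A row lasts 1/10 s, in which the tool goes at most 50 mm and 8.59 degrees, less where a joint would pass 70% of its speed; a pose out of reach is approached as far as the arm can. A call with a gripper value outside its range is refused whole. The fingers move at their own pace and stop on an object; the grip force is fixed at half the most. Time passes only in rows, so rows that do not move let the fingers close. It gives the time, the measured TCP pose, the force, the opening and the grip force at its end, in the units of the state.
- ctrl.state(): the state, without advancing time (a new reading comes with each control period).
- ctrl.grab_frame(name): name is "scene" or "top" or "wrist"; returns a dict with "img" (480x640x3 uint8, red, green, blue), "range_z" (480x640 float32, mm along the optical axis (not along the pixel's ray), 0 where there is no reading), "fx", "fy", "cx", "cy" (pixels), "dist" ([k1, k2, p1, p2, k3] as OpenCV has them; the pictures are not rectified), "pose" (4x4, takes a point from camera to world coordinates); the wrist camera has in their place "mount" (4x4, takes a point from camera to tool coordinates, whose origin is the TCP and whose axes are the flange's). Camera axes: x right, y down, z forward; pixel columns grow to the right and rows downward; lengths in mm; the calibration is good to about 2 mm. A picture is of the moment at which its call begins: read the wrist's pose just before it.
- ctrl.close_job(): hands the job in; it is judged then, once.
Trained networks look in a picture, given as the dict that the camera call returned (one of the last four; its "shot" number tells which), for a name from the list of things; names that differ only in an ending like _2 or _b are one class to them, and where a whole thing is asked for, a point or a joint stands for the part that bears it (a point fixed in the world has none). Each returns a list of dicts, best first, with "confidence" (0 to 1); they miss things now and then, are a little off and sometimes report something else, mostly with a low value. They report only what shows in the picture. A call takes as long as a camera call. They do not tell look-alikes from the thing itself.
- ctrl.masks_of(target, picture): "pixels" (480x640 bool, what is visible of it) and "centre" ([row, column] in pixels, amid what is visible of it).
- ctrl.place_of(target, picture): "centre" ([row, column] in pixels: a listed point, or the origin of a listed thing).
The state is a dict: "t": time; "q": joint angles; "qd": joint speeds; "joint_efforts": joint torques, N m; "ee_pos": TCP position; "tool_rot": TCP orientation; "ft_force": force on the tool from outside, world axes, zero at the start; "moment": the same for the moment, N m; "finger_gap": opening from 0.0 (shut) to 1.0 (fully open); "grip_force": force on a finger pad.
Only numpy, scipy, OpenCV 4.12 (cv2) and the standard library are available. Lean on these libraries where they do the work, as an engineer would, in place of code of your own. Each camera call takes 0.05 s, during which the arm holds its last target. There are 200 camera calls.

TASK

Squeeze open the self-closing heat clamp that is parked on its small stand, set it upright over the power transistor on the circuit board so that its copper jaws take the transistor's two broad faces near the middle of their width, with most of the height of the jaws on it, and let go so that it holds there by its own spring. Only then push the supply switch lever all the way over to switch the board on. Leave the solder spool, the flux jar and the screwdriver where they are.

Things in the scene. Friction and masses are not known exactly. Their poses are not given: they have to be found in the camera images.
- clamp: Self-closing heat clamp (crossed spring tweezers), 93 mm tall, about 48 g, starting upright, jaws down, clipped on the stand's plate. Origin: midway between the jaw tips, at their lower end; z runs up to the dark pin that joins the arms (10 mm across, its top the highest point); jaws and handles open and close along y. A half turn about z changes nothing
- clamp_handles (a point): point midway between the two handles, 56 mm above the clamp's origin. Handles: a round steel bar on each side (+y and -y), 8 mm thick, 22 mm long (along x), 30 mm over their outsides on a 5 mm part, 23 mm squeezed to the stop. The arms cross below them, so pressing the handles together along y spreads the jaws
- clamp_jaws (a point): point midway between the copper jaws, at half their height, 5 mm above their lower end; axes as the clamp's. Each jaw: 14 mm wide (x), 4 mm thick, 10 mm tall; gap 5 mm as parked, 23 mm squeezed to the stop. Let go, they grip with about 3 N each
- clamp_a (a joint): opening of the clamp: 0 with a 5 mm gap between the jaws (as parked, or on the transistor), -0.03 rad shut, 0.11 rad squeezed to the stop. Squeezing takes about 9 N on each handle to start and 12 N at the stop; 20 to 30 N of grip squeezes it to the stop and carries it by friction
- stand: grey block 70 x 60 x 30 mm, fixed to the bench, with an upright aluminium plate on top: 24 mm wide (x), 5 mm thick (y), 14 mm tall; the clamp is parked on it, jaw tips on the block's top. Origin: centre of the underside, z up
- board: green circuit board 150 x 190 mm on a black stand, fixed; its top face is 30 mm above the bench. Origin: under its centre, at bench height. It carries the transistor, the capacitor and parts no taller than 13 mm (a display module along its +x side)
- transistor: power transistor standing on three legs on the board, fixed: flat body, black below and bare metal in its top 10 mm, 20 mm wide (x), 5 mm thick (y), 24 mm tall, its lower edge 10 mm and its top 34 mm above the board. Origin: on the board's face below its middle; z up; the broad faces look to +y and -y. Its yaw and its place on the board vary; it and the capacitor may swap places
- transistor_top (a point): centre of the transistor's top edge, 34 mm above the board; axes as the transistor's
- capacitor: round black capacitor, 18 mm across, 30 mm tall, fixed to the board. Origin: centre of its foot
- switch_base: supply switch: grey block 70 (x) x 50 (y) x 25 mm, fixed to the bench, with a toggle lever. Origin: centre of the underside; x is the direction in which the lever is pushed to switch on. The lever's pivot is 22 mm above the origin, its axis along y
- switch_tip (a point): centre of the black ball (26 mm across) at the lever's end, 60 mm from the pivot; the stem is steel, 10 mm thick. Off: the ball is about 29 mm towards -x of the block's middle, about 75 mm above the bench; on: the same distance towards +x
- switch (a joint): switch lever: near 0 = off (leans to the block's -x), 1.0 rad = fully on (leans to +x, at the stop); it stays where it is left; pushing takes about 1 N at the ball
- spool: loose solder spool, 54 mm across, 40 mm tall; bystander. Origin: centre of its underside
- flux: loose amber glass jar with a black cap, 48 mm across, 50 mm tall; bystander. Origin: centre of its underside
- driver: loose screwdriver 170 mm long; bystander. Origin: under the middle of its length; it lies along its x
There are look-alikes about, which are no part of the job. Leave any green look-alike of the clamp alone.

How it is judged:
By the outcome, as a careful person would: the job done as asked, in the order asked, and still so for the second after the job is handed in, with the robot touching nothing.
It also fails if it takes over 51 s, if anything falls off the work surface, if the arm or the gripper's body presses on something with over 40 N, if the wrist force passes 120 N, or if a joint passes its speed limit or range.

## Working session

There is one attempt and no reset: what is moved stays moved. The work goes in short steps, Python scripts to look and compute and a shell command to move; the robot and the scene stay as the last step left them, time stands still between calls to the robot, and variables do not carry over. Pictures are saved under pics/ and viewed, at most 10 in all, crops included, and the job is handed in when it is done.

```bash
mkdir -p pics; ls; cat > h.py <<'E'
import numpy as np, cv2
from plant import ctrl
def K(f): return np.array([[f['fx'],0,f['cx']],[0,f['fy'],f['cy']],[0,0,1.]])
def pose(f,s=None):
    if 'pose' in f: return np.array(f['pose'])
    T=np.eye(4);T[:3,:3]=np.array(s['tool_rot']);T[:3,3]=s['ee_pos'];return T@np.array(f['mount'])
def ray(f,rc,s=None):
    u=cv2.undistortPoints(np.array([[[rc[1],rc[0]]]],float),K(f),np.array(f['dist'],float))[0,0]
    T=pose(f,s);return T[:3,3],T[:3,:3]@np.array([u[0],u[1],1.])
def atz(f,rc,z,s=None):
    o,d=ray(f,rc,s);return o+d*(z-o[2])/d[2]
def cloud(f,s=None):
    v,u=np.mgrid[0:480,0:640];p=np.stack([u,v],-1).reshape(-1,1,2).astype(float)
    n=cv2.undistortPoints(p,K(f),np.array(f['dist'],float)).reshape(480,640,2)
    T=pose(f,s);P=np.concatenate([n,np.ones((480,640,1))],-1)*f['range_z'][...,None]
    P=P@T[:3,:3].T+T[:3,3];P[f['range_z']==0]=np.nan;return P
def save(n,im,sc=1,up=None):
    cv2.imwrite('pics/'+n,cv2.resize(im[...,::-1],None,fx=sc,fy=sc,interpolation=cv2.INTER_CUBIC))
E
python3 - <<'E'
from h import *
np.set_printoptions(precision=1,suppress=True)
print(ctrl.pinch_z, np.array(ctrl.state()['tool_rot']))
for c in ['top','scene']:
    f=ctrl.grab_frame(c); save(c+'0.png',f['img'])
    print(c,f['pose'])
    for n in ['clamp','clamp_handles','stand','board','transistor_top','transistor','capacitor','switch_base','switch_tip','spool','flux','driver']:
        z={'clamp':30,'clamp_handles':86,'transistor_top':64,'transistor':30,'capacitor':30,'switch_tip':75}.get(n,0)
        for r in ctrl.place_of(n,f): print(n,np.array(r['centre']),round(r['confidence'],2),atz(f,r['centre'],z))
E
```

```text
pics
18.700000000000003 [[ 1.   0.2 -0. ]
 [ 0.2 -1.   0. ]
 [ 0.  -0.  -1. ]]
top [[   0.    -1.     0.2  384.2]
 [  -1.    -0.    -0.     4.9]
 [   0.    -0.2   -1.  1346.1]
 [   0.     0.     0.     1. ]]
clamp [298.5 481.8] 0.62 [ 444.8 -389.4   30. ]
clamp [243.9 456.5] 0.61 [ 582.6 -328.3   30. ]
clamp [323.4 453.7] 0.56 [ 382.3 -316.9   30. ]
clamp [279.3 408.7] 0.54 [ 490.9 -205.1   30. ]
clamp [283.8 449. ] 0.41 [ 480.8 -306.9   30. ]
clamp_handles [300.1 487.2] 0.67 [ 438.5 -385.7   86. ]
clamp_handles [240.9 467.9] 0.63 [ 581.9 -342.4   86. ]
clamp_handles [322.3 450.6] 0.63 [ 384.9 -295.8   86. ]
clamp_handles [280.2 454.2] 0.48 [ 485.5 -306.5   86. ]
clamp_handles [276.2 412.5] 0.4 [ 494.  -205.4   86. ]
stand [282.9 445.4] 0.78 [ 485.2 -304.7    0. ]
board [251.4 314.3] 0.83 [562.2  33.8   0. ]
board [259.3 293. ] 0.67 [540.9  88.3   0. ]
transistor_top [257.2 288.9] 0.4 [538.5  94.5  64. ]
transistor [262.1 294.2] 0.42 [530.4  83.2  30. ]
capacitor [246.3 326.4] 0.55 [571.7   2.8  30. ]
switch_base [261.5 236.4] 0.63 [533.  234.1   0. ]
switch_tip [264.6 230.7] 0.54 [5
[... 728 characters left out ...]
   86. ]
clamp_handles [300.6 236.1] 0.69 [ 534.5 -241.3   86. ]
clamp_handles [304.2 199.1] 0.54 [ 487.6 -300.8   86. ]
stand [335.  203.9] 0.94 [ 485.  -296.3    0. ]
stand [250.  470.2] 0.68 [731.  408.1   0. ]
board [283.5 331.4] 0.89 [559.9  36.5   0. ]
transistor_top [251.4 338.4] 0.61 [541.5  82.2  64. ]
transistor [258.2 342.5] 0.51 [535.  107.1  30. ]
capacitor [282.2 323.3] 0.68 [570.4  -5.6  30. ]
switch_base [248.  373.7] 0.97 [533.6 240.7   0. ]
switch_tip [218.7 367. ] 0.68 [500.9 247.2  75. ]
switch_tip [251.1 341.4] 0.39 [557.4  74.4  75. ]
spool [415.3 245.1] 0.98 [ 721.8 -391.1    0. ]
flux [250.2 471.7] 0.74 [734.5 409.9   0. ]
driver [323.7 388.3] 0.69 [757.1   3.    0. ]
```

View pics/top0.png

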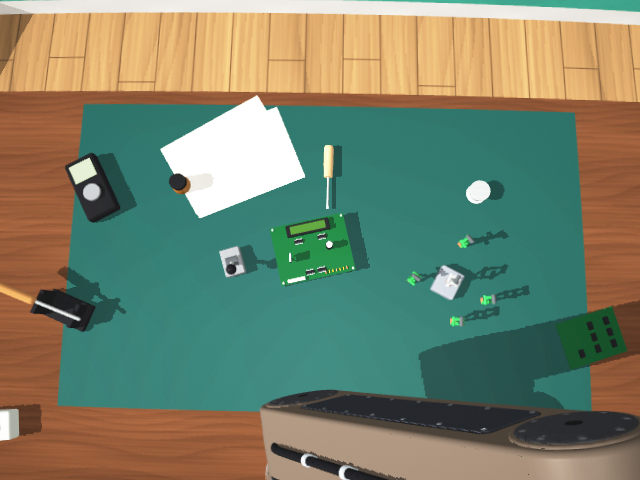

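```bash
python3 - <<'E'
import cv2
a=cv2.imread('pics/scene0.png')[200:400,100:300]
b=cv2.imread('pics/scene0.png')[180:330,280:430]
a=cv2.resize(a,(400,400));a=cv2.resize(a,(400,400));b=cv2.resize(b,(400,400),interpolation=cv2.INTER_CUBIC)
cv2.imwrite('pics/s1.png',cv2.hconcat([a,b]))
E
```

```text
(no output)
```

View pics/s1.png

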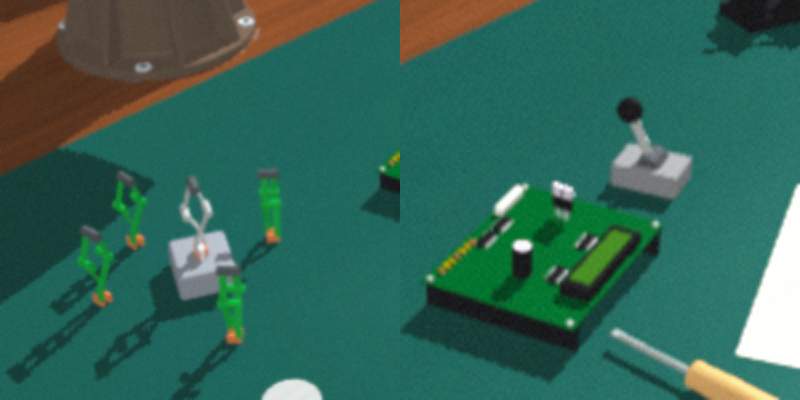

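The steel clamp clipped on the stand at top-image pixel (449,283) is the real one. The four at (481,298), (456,243), (453,323) and (412,278) are green look-alikes. The transistor is the flat part at about (291,257), and the round capacitor is at (329,245). Next I'll move over the stand for a closer look.

```bash
cat >> h.py <<'E'
def delta(x,y,z,yaw=None):
    """tool shift (cm) to reach world TCP xyz; twist to bring tool y axis to world angle yaw (mod 180)"""
    s=ctrl.state();R=np.array(s['tool_rot'])
    d=R.T@(np.array([x,y,z])-s['ee_pos'])/10
    a=np.degrees(np.arctan2(R[1,1],R[0,1]));tw=None
    if yaw is not None: tw=-((yaw-a+90)%180-90)
    print('t',s['t'],'pos',np.round(s['ee_pos'],1),'shift cm',np.round(d,2),'tool-y angle',round(a,2),'twist',tw,'tilt',np.round(R[:,2],3),'q6',round(s['q'][5],1),'gap',s['finger_gap'],'F',np.round(s['ft_force'],1))
E
python3 -c "
from h import *
delta(450,-305,290)
f=ctrl.grab_frame('wrist');print(f['mount'],f['fx'],f['dist'])"
```

```text
t 1.3 pos [ 143.6 -633.9  207.1] shift cm [ 37.15 -25.31  -8.29] tool-y angle -77.23 twist None tilt [-0.  0. -1.] q6 -2.7 gap 1.0030465686531682 F [ 0.8  0.  -0. ]
[[-9.57030733e-04 -9.52560928e-01 -3.04346450e-01  7.78635312e+01]
 [ 9.99999516e-01 -8.41787808e-04 -5.09866614e-04  1.94217082e-01]
 [ 2.29483885e-04 -3.04346791e-01  9.52561273e-01 -1.66435474e+02]
 [ 0.00000000e+00  0.00000000e+00  0.00000000e+00  1.00000000e+00]] 401.04802985624843 [-0.01296605  0.          0.          0.          0.        ]
```

```bash
python3 -m jog '[{"x":3.7,"y":-2.5,"z":-0.8},{"x":3.7,"y":-2.5,"z":-0.8},{"x":3.7,"y":-2.5,"z":-0.8},{"x":3.7,"y":-2.5,"z":-0.8},{"x":3.7,"y":-2.5,"z":-0.8},{"x":3.7,"y":-2.5,"z":-0.8},{"x":3.7,"y":-2.5,"z":-0.8},{"x":3.7,"y":-2.5,"z":-0.8},{"x":3.7,"y":-2.5,"z":-0.8},{"x":3.7,"y":-2.5,"z":-0.8},{},{}]'
python3 - <<'E'
from h import *
np.set_printoptions(precision=1,suppress=True)
delta(486,-305,290)
s=ctrl.state();f=ctrl.grab_frame('wrist');save('w1.png',f['img'])
np.savez('w1.npz',P=cloud(f,s),img=f['img'])
for n,z in [('clamp_handles',86),('clamp',30),('stand',0)]:
    for r in ctrl.place_of(n,f): print(n,np.array(r['centre']),round(r['confidence'],2),atz(f,r['centre'],z,s))
P=cloud(f,s)
for lo,hi in [(25,34),(70,100),(110,135)]:
    m=(P[...,2]>lo)&(P[...,2]<hi)&(np.hypot(P[...,0]-486,P[...,1]+305)<60)
    q=P[m];
    if len(q)<20: print(lo,len(q));continue
    r=cv2.minAreaRect(q[:,:2].astype(np.float32));print(lo,hi,len(q),np.median(q,0),r)
E
```

```text
t 1.35 pos [ 143.6 -633.9  207.1] shift cm [ 40.7 -24.5  -8.3] tool-y angle -77.23 twist None tilt [-0.  0. -1.] q6 -2.7 gap 1.00233482372183 F [-0.5 -0.7 -0.6]
25 0
70 0
110 0validation failed for argument at $[0]...
```

View pics/w1.png

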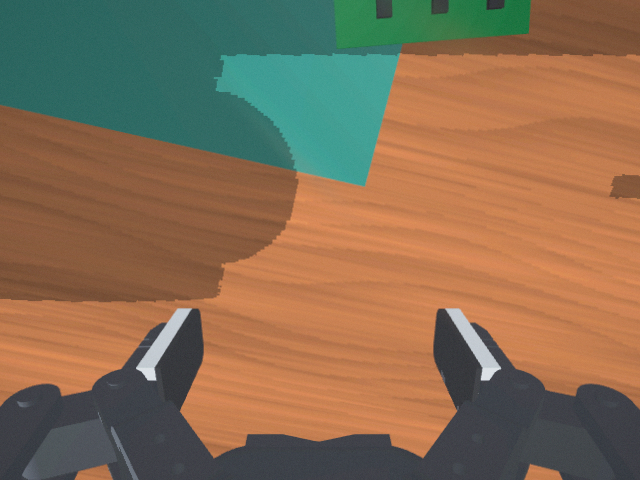

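That picture shows only the bench with the open fingers at its bottom, because the rows were refused. Every field is needed in each row.

```bash
cat > look.py <<'E'
from h import *
import sys
np.set_printoptions(precision=1,suppress=True)
s=ctrl.state();f=ctrl.grab_frame('wrist');save(sys.argv[1]+'.png',f['img'])
P=cloud(f,s);np.savez(sys.argv[1]+'.npz',P=P,img=f['img'])
for a in sys.argv[2:]:
    n,z=a.split(':')
    for r in ctrl.place_of(n,f): print(n,np.array(r['centre']),round(r['confidence'],2),atz(f,r['centre'],float(z),s))
E
python3 -m jog '[{"grip":0,"x":3.7,"y":-2.5,"z":-0.8,"twist":0},{"grip":0,"x":3.7,"y":-2.5,"z":-0.8,"twist":0},{"grip":0,"x":3.7,"y":-2.5,"z":-0.8,"twist":0},{"grip":0,"x":3.7,"y":-2.5,"z":-0.8,"twist":0},{"grip":0,"x":3.7,"y":-2.5,"z":-0.8,"twist":0},{"grip":0,"x":3.7,"y":-2.5,"z":-0.8,"twist":0},{"grip":0,"x":3.7,"y":-2.5,"z":-0.8,"twist":0},{"grip":0,"x":3.7,"y":-2.5,"z":-0.8,"twist":0},{"grip":0,"x":3.7,"y":-2.5,"z":-0.8,"twist":0},{"grip":0,"x":3.7,"y":-2.5,"z":-0.8,"twist":0},{"grip":0,"x":0,"y":0,"z":0,"twist":0},{"grip":0,"x":0,"y":0,"z":0,"twist":0}]'
python3 - <<'E'
import sys; sys.argv=['look','w2','clamp_handles:86','clamp:30','stand:0','clamp_jaws:35']
exec(open('look.py').read())
delta(486,-305,290)
for lo,hi in [(25,34),(70,100),(110,135)]:
    m=(P[...,2]>lo)&(P[...,2]<hi)&(np.hypot(P[...,0]-486,P[...,1]+305)<60)
    q=P[m];
    if len(q)<20: print(lo,len(q));continue
    r=cv2.minAreaRect(q[:,:2].astype(np.float32));print(lo,hi,len(q),np.median(q,0),r)
E
```

```text
t: 2.75
ee_pos: [449.9, -307.6, 287.3]
tool_rot: [[0.975, 0.223, 0.0], [0.223, -0.975, -0.0], [0.0, 0.0, -1.0]]
ft_force: [-0.1, -1.2, 0.2]
finger_gap: 1.002
grip_force: 0.0
clamp_handles [122.6 234.1] 0.96 [ 496.7 -220.9   86. ]
clamp_handles [214.7 402.8] 0.72 [ 449.  -390.4   86. ]
clamp_handles [ 51.7 391.6] 0.67 [ 583.2 -340.9   86. ]
clamp_handles [156.3 325.5] 0.65 [ 485.9 -306.5   86. ]
clamp_handles [242.1 314.3] 0.57 [ 403.6 -314.6   86. ]
clamp [202.  395.1] 0.74 [ 449.  -393.4   30. ]
clamp [150.1 325.4] 0.71 [ 486.  -307.4   30. ]
clamp [ 58.6 382.8] 0.66 [ 584.  -341.9   30. ]
clamp [233.2 317.4] 0.62 [ 395.9 -319.4   30. ]
clamp [120.8 239.8] 0.57 [ 495.3 -215.7   30. ]
stand [149.  324.1] 0.84 [ 484.  -306.9    0. ]
clamp_jaws [120.2 242.2] 0.96 [ 496.7 -218.9   35. ]
clamp_jaws [149.8 323.9] 0.94 [ 486.4 -305.6   35. ]
clamp_jaws [202.4 394.9] 0.94 [ 449.5 -392.1   35. ]
clamp_jaws [ 58.4 380.6] 0.7 [ 583.  -339.2   35. ]
clamp_jaws [230.5 316.9] 0.69 [ 400.3 -317.8   35. ]
t 3.0 pos [ 448.4 -309.1  286.9] shift cm [ 3.8  0.4 -0.3] tool-y angle -77.33 twist None tilt [-0.  0. -1.] q6 39.6 gap 1.0031299278210482 F [ 0.8 -0.3 -0.1]
25 34 2939 [ 493.  -302.9   29.6] ((485.9349060058594, -305.5177917480469), (60.033164978027344, 70.1211166381836), 62.169803619384766)
70 100 388 [ 487.1 -300.2   89.2] ((486.0629577636719, -305.5485534667969), (30.033538818359375, 21.857669830322266), 62.17937088012695)
110 135 347 [ 487.  -305.1  121.7] ((485.9533996582031, -305.6301574707031), (11.163383483886719, 22.41681480407715), 64.83967590332031)
```

View pics/w2.png

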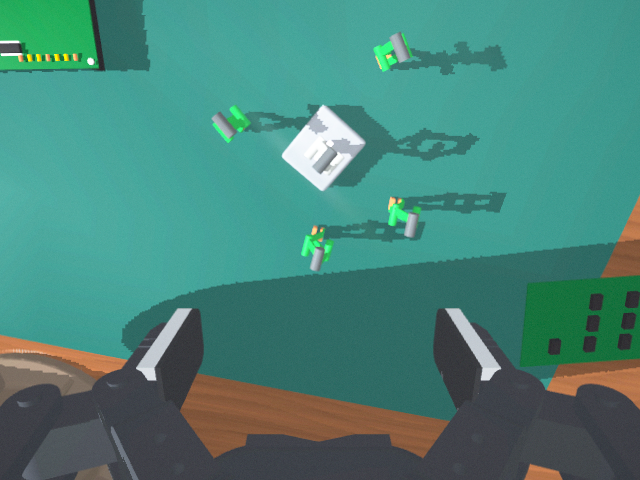

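The wrist picture shows the steel clamp on the grey stand at (325,155). The green look-alikes are at (230,123), (392,48), (404,216) and (316,247). The depth cloud puts the handles at (486.1,-305.5), closing along 62.2°, so it fits the description. I'll twist over it, descend part-way and confirm in a crop.

```bash
python3 -m jog '[{"grip":0.3,"x":3.8,"y":0.4,"z":0,"twist":0},{"grip":0.3,"x":0,"y":0,"z":1.5,"twist":8.1},{"grip":0.3,"x":0,"y":0,"z":1.5,"twist":8.1},{"grip":0.3,"x":0,"y":0,"z":1.5,"twist":8.1},{"grip":0.3,"x":0,"y":0,"z":1.5,"twist":8.1},{"grip":0.3,"x":0,"y":0,"z":1.5,"twist":8.1},{"grip":0.3,"x":0,"y":0,"z":1.5,"twist":0},{"grip":0.3,"x":0,"y":0,"z":0,"twist":0},{"grip":0.3,"x":0,"y":0,"z":0,"twist":0},{"grip":0.3,"x":0,"y":0,"z":0,"twist":0}]'
cat > rect.py <<'E'
import sys; n,cx,cy,r,*b=sys.argv[1:]; sys.argv=['look',n]
exec(open('look.py').read())
cx,cy,r=float(cx),float(cy),float(r)
R=np.array(s['tool_rot']);
for k in b:
    lo,hi=map(float,k.split('-'))
    m=(P[...,2]>lo)&(P[...,2]<hi)&(np.hypot(P[...,0]-cx,P[...,1]-cy)<r);q=P[m]
    if len(q)<20: print(k,len(q));continue
    c,wh,a=cv2.minAreaRect(q[:,:2].astype(np.float32))
    d=R.T@(np.array([*c,0])-[*s['ee_pos'][:2],0])/10
    print(k,len(q),'c',np.round(c,1),'wh',np.round(wh,1),'ang',round(a,1),'med',np.median(q,0),'max',q.max(0)[2],'tool shift',np.round(d,2))
E
python3 rect.py w3 486 -305.5 60 25-34 70-100 110-135
python3 - <<'E'
from h import *
delta(486.1,-305.5,66,62.2)
save('w3c.png',cv2.imread('pics/w3.png')[0:300,170:490,::-1],2)
E
```

```text
t: 4.0
ee_pos: [487.4, -304.4, 197.9]
tool_rot: [[0.885, -0.466, 0.001], [-0.466, -0.885, -0.001], [0.001, 0.0, -1.0]]
ft_force: [0.7, -0.3, -0.1]
finger_gap: 0.699
grip_force: 0.0
25-34 3933 c [ 486.1 -305.3] wh [60. 69.] ang 62.1 med [ 496.1 -312.1   29.5] max 33.65459737822954 tool shift [-0.1  0.1 -0. ]
70-100 717 c [ 486.1 -305. ] wh [29.8 22.4] ang 62.5 med [ 487.1 -303.8   88.9] max 99.92916455943117 tool shift [-0.1  0.1 -0. ]
110-135 557 c [ 485.8 -305.2] wh [10.4 23.3] ang 65.5 med [ 487.  -305.7  121.7] max 124.17725292617354 tool shift [-0.1  0.1 -0. ]
t 4.05 pos [ 487.5 -304.4  198. ] shift cm [-0.09  0.16 13.2 ] tool-y angle -117.74 twist 0.06314600375850432 tilt [ 0.001 -0.001 -1.   ] q6 82.7 gap 0.7002473299385192 F [ 0.6 -0.6  0.4]
```

View pics/w3c.png

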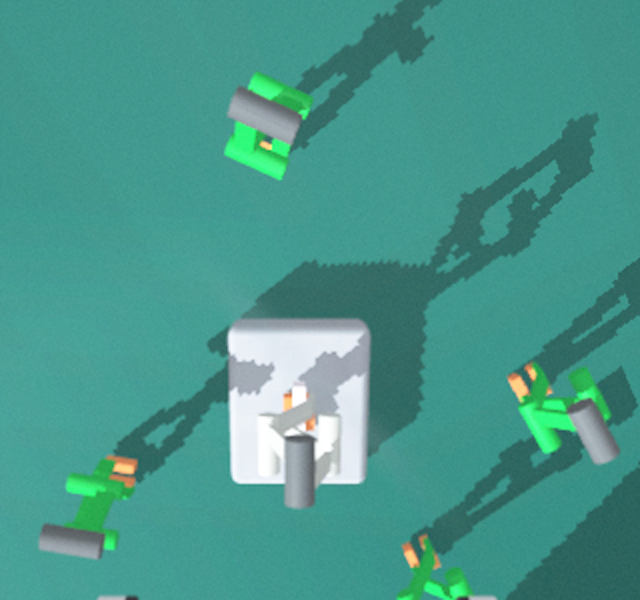

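The crop confirms it: the steel clamp with copper jaws sits on the grey stand, centred at crop pixel (300,440), and the green ones are separate. Descending and squeezing.

```bash
python3 -m jog '[{"grip":0.3,"x":-0.1,"y":0.13,"z":3.2,"twist":0},{"grip":0.3,"x":0,"y":0,"z":4,"twist":0},{"grip":0.3,"x":0,"y":0,"z":3,"twist":0},{"grip":0.3,"x":0,"y":0,"z":2,"twist":0},{"grip":0.3,"x":0,"y":0,"z":1,"twist":0},{"grip":0.3,"x":0,"y":0,"z":0,"twist":0},{"grip":0.3,"x":0,"y":0,"z":0,"twist":0}]'
python3 -c "
from h import *
delta(486.1,-305.5,66,62.2)"
python3 -m jog '[{"grip":1,"x":0,"y":0,"z":0,"twist":0},{"grip":1,"x":0,"y":0,"z":0,"twist":0},{"grip":1,"x":0,"y":0,"z":0,"twist":0},{"grip":1,"x":0,"y":0,"z":0,"twist":0},{"grip":1,"x":0,"y":0,"z":0,"twist":0},{"grip":1,"x":0,"y":0,"z":0,"twist":0},{"grip":1,"x":0,"y":0,"z":0,"twist":0},{"grip":1,"x":0,"y":0,"z":0,"twist":0}]'
```

```text
t: 4.75
ee_pos: [486.3, -304.9, 66.1]
tool_rot: [[0.885, -0.465, 0.001], [-0.465, -0.885, -0.001], [0.001, 0.0, -1.0]]
ft_force: [-0.6, -0.4, 0.2]
finger_gap: 0.699
grip_force: 0.0
t 4.75 pos [ 486.3 -304.9   66.1] shift cm [0.01 0.06 0.01] tool-y angle -117.73 twist 0.06688826472918663 tilt [ 0.001 -0.001 -1.   ] q6 82.6 gap 0.6990102667514078 F [-0.6 -0.4  0.2]
t: 5.55
ee_pos: [485.7, -304.5, 65.1]
tool_rot: [[0.885, -0.465, -0.0], [-0.465, -0.885, 0.0], [-0.0, -0.0, -1.0]]
ft_force: [0.5, 0.5, -0.9]
finger_gap: 0.128
grip_force: 58.6
```

```bash
python3 rect.py w4 486 -305.5 60 25-34 70-100 110-135; python3 - <<'E'
from h import *
f=ctrl.grab_frame('scene');a=cv2.resize(f['img'][250:370,140:260],(400,400),interpolation=cv2.INTER_CUBIC)
b=cv2.resize(cv2.imread('pics/w4.png')[200:480,180:460,::-1],(400,400))
save('g4.png',cv2.hconcat([a,b]))
E
```

```text
25-34 9648 c [ 486.6 -305.4] wh [60.1 69.1] ang 62.2 med [ 496.9 -312.1   29.6] max 33.95918018629311 tool shift [ 0.1  0.  -0. ]
70-100 1697 c [ 490.9 -307.9] wh [24.7 28.7] ang 11.6 med [ 491.2 -306.    86.9] max 99.99173771508222 tool shift [ 0.6  0.1 -0. ]
110-135 6380 c [ 486.4 -305.5] wh [70.5 26.5] ang 62.5 med [ 491.1 -305.6  122.3] max 134.99836274580994 tool shift [ 0.1  0.1 -0. ]
```

View pics/g4.png

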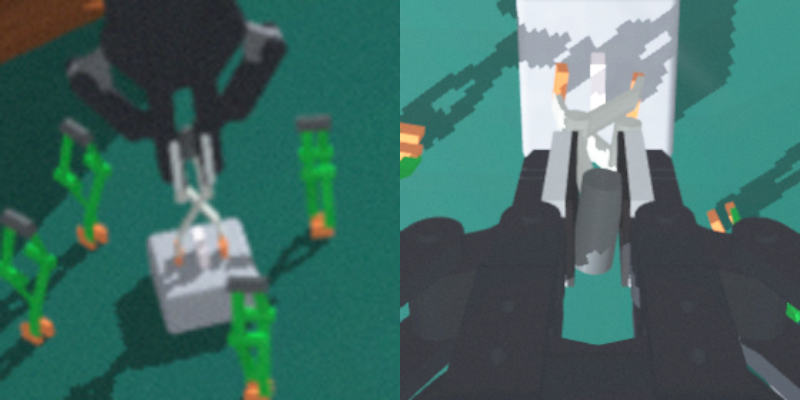

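The left half shows the jaws spread wide either side of the plate, and the right half shows both handles held between the pads. Lifting straight up, then carrying it to the board.

```bash
python3 -m jog '[{"grip":1,"x":0,"y":0,"z":-1,"twist":0},{"grip":1,"x":0,"y":0,"z":-2,"twist":0},{"grip":1,"x":0,"y":0,"z":-4,"twist":0},{"grip":1,"x":0,"y":0,"z":-4,"twist":0},{"grip":1,"x":0,"y":0,"z":-4,"twist":0},{"grip":1,"x":0,"y":0,"z":-2,"twist":0},{"grip":1,"x":0,"y":0,"z":0,"twist":0}]' &&
python3 -m jog '[{"grip":1,"x":-1.7,"y":-3.55,"z":0,"twist":0},{"grip":1,"x":-1.7,"y":-3.55,"z":0,"twist":0},{"grip":1,"x":-1.7,"y":-3.55,"z":0,"twist":0},{"grip":1,"x":-1.7,"y":-3.55,"z":0,"twist":0},{"grip":1,"x":-1.7,"y":-3.55,"z":0,"twist":0},{"grip":1,"x":-1.7,"y":-3.55,"z":0,"twist":0},{"grip":1,"x":-1.7,"y":-3.55,"z":0,"twist":0},{"grip":1,"x":-1.7,"y":-3.55,"z":0,"twist":0},{"grip":1,"x":-1.7,"y":-3.55,"z":0,"twist":0},{"grip":1,"x":-1.7,"y":-3.55,"z":0,"twist":0},{"grip":1,"x":0,"y":0,"z":0,"twist":0}]' &&
python3 -m jog '[{"grip":1,"x":0,"y":0,"z":0,"twist":-8},{"grip":1,"x":0,"y":0,"z":0,"twist":-8},{"grip":1,"x":0,"y":0,"z":0,"twist":-8},{"grip":1,"x":0,"y":0,"z":0,"twist":-8},{"grip":1,"x":0,"y":0,"z":0,"twist":0},{"grip":1,"x":0,"y":0,"z":0,"twist":0}]'
python3 rect.py w5 540 90 25 45-75 55-75 60-75
python3 - <<'E'
from h import *
delta(538,90,200)
save('w5b.png',cv2.imread('pics/w5.png')[...,::-1],1.25)
E
```

```text
t: 6.35
ee_pos: [487.1, -305.5, 239.1]
tool_rot: [[0.885, -0.465, 0.005], [-0.465, -0.885, -0.003], [0.006, 0.001, -1.0]]
ft_force: [0.5, 0.4, -1.0]
finger_gap: 0.126
grip_force: 58.7
t: 7.45
ee_pos: [499.9, 92.6, 234.6]
tool_rot: [[0.887, -0.463, -0.001], [-0.463, -0.887, 0.001], [-0.001, -0.0, -1.0]]
ft_force: [-1.1, 0.1, -0.4]
finger_gap: 0.129
grip_force: 58.8
t: 8.05
ee_pos: [500.1, 88.4, 234.8]
tool_rot: [[0.998, 0.07, -0.001], [0.07, -0.998, -0.0], [-0.001, 0.0, -1.0]]
ft_force: [0.4, 0.5, 0.5]
finger_gap: 0.123
grip_force: 58.8
45-75 162 c [538.8  91.9] wh [19.8  5.1] ang 4.4 med [539.4  92.   63.6] max 66.53280371606388 tool shift [ 3.9 -0.1 -0. ]
55-75 156 c [538.8  91.9] wh [19.8  5. ] ang 3.9 med [538.9  92.   63.7] max 66.53280371606388 tool shift [ 3.9 -0.1 -0. ]
60-75 155 c [538.8  91.9] wh [19.8  5. ] ang 3.9 med [538.9  92.   63.7] max 66.53280371606388 tool shift [ 3.9 -0.1 -0. ]
t 8.1 pos [500.2  88.5 234.9] shift cm [3.78 0.11 3.49] tool-y angle -85.99 twist None tilt [-0. -0. -1.] q6 92.6 gap 0.12278508794100053 F [ 0.3 -0.1 -0.1]
```

View pics/w5b.png

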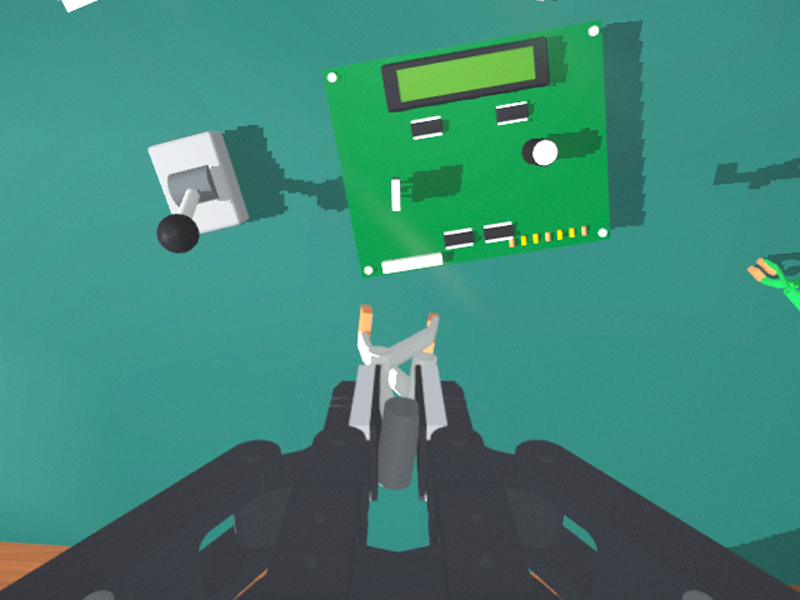

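The picture shows the clamp held squarely with its jaws open at (366,320) and (432,320). The transistor is at (396,195), already aligned with the tool, the capacitor is at (543,152), and the switch ball is at (178,233). Next I'll measure the jaws in the tool frame and the switch.

```bash
python3 - <<'E'
from h import *
np.set_printoptions(precision=1,suppress=True)
s=ctrl.state();R=np.array(s['tool_rot']);p=np.array(s['ee_pos'])
d=np.load('w5.npz');P=d['P'];h=cv2.cvtColor(d['img'],cv2.COLOR_RGB2HSV)
T=(P-p)@R
cop=(h[...,0]>5)&(h[...,0]<20)&(h[...,1]>90);cop[:230]=0;cop[300:]=0;cop[:,:270]=0;cop[:,370:]=0
for m,nm in [(cop&(T[...,1]<0),'cop-'),(cop&(T[...,1]>0),'cop+')]:
    q=T[m&np.isfinite(T[...,2])];print(nm,len(q),np.percentile(q,[2,50,98],axis=0).tolist())
# pin
m=np.zeros((480,640),bool);m[320:392,303:336]=1
q=T[m&(T[...,2]<-35)&(T[...,2]>-80)];print('pin',len(q),np.percentile(q,[2,50,98],axis=0).tolist())
# switch
W=P[100:210,100:210].reshape(-1,3)
b=W[(W[:,2]>20)&(W[:,2]<29)];print('base',len(b),cv2.minAreaRect(b[:,:2].astype(np.float32)))
b=W[(W[:,2]>66)&(W[:,2]<95)];print('ball',len(b),cv2.minEnclosingCircle(b[:,:2].astype(np.float32)),b[:,2].max())
print('transistor tool shift cm',R.T@(np.array([538.8,91.9,p[2]])-p)/10)
E
```

```text
cop- 199 [[-76.95417694008528, -33.14899449937112, 23.137702757211713], [5.335453812517366, -13.005153842948282, 25.309219121878456], [8.924417725828418, -10.578313482094766, 234.66566072087375]]
cop+ 53 [[-76.67630877843608, 10.645861220351124, 9.107385761351281], [-0.07105954987374208, 13.899271441364137, 25.35893258118592], [5.33568353667876, 26.5378969910581, 236.26776289222101]]
pin 2204 [[-10.196038709459465, -4.969654832610686, -60.45926066868969], [2.6063406267849447, 0.16565110092468896, -56.14071730435728], [11.413637501847518, 5.41931430574029, -41.631176599164085]]
base 2913 ((530.9462280273438, 241.04135131835938), (70.73255157470703, 50.513084411621094), 17.764659881591797)
ball 860 ((506.0680236816406, 232.83407592773438), 13.049178123474121) 90.22650454459608
transistor tool shift cm [ 3.9 -0.1 -0. ]
```

```bash
python3 -m jog '[{"grip":1,"x":2.0,"y":-0.05,"z":0,"twist":0},{"grip":1,"x":1.85,"y":-0.05,"z":0,"twist":0},{"grip":1,"x":0,"y":0,"z":3,"twist":0},{"grip":1,"x":0,"y":0,"z":4,"twist":0},{"grip":1,"x":0,"y":0,"z":3,"twist":0},{"grip":1,"x":0,"y":0,"z":2,"twist":0},{"grip":1,"x":0,"y":0,"z":0,"twist":0},{"grip":1,"x":0,"y":0,"z":0,"twist":0},{"grip":1,"x":0,"y":0,"z":0,"twist":0}]'
python3 rect.py w6 540 91 20 58-70
python3 - <<'E'
from h import *
delta(538.8,91.9,87,-86)
f=ctrl.grab_frame('scene');a=cv2.resize(f['img'][200:300,290:390],(400,400),interpolation=cv2.INTER_CUBIC)
b=cv2.resize(cv2.imread('pics/w6.png')[180:460,180:460,::-1],(400,400))
save('g6.png',cv2.hconcat([a,b]))
E
```

```text
t: 9.0
ee_pos: [539.7, 92.7, 116.4]
tool_rot: [[0.997, 0.073, 0.002], [0.073, -0.997, 0.0], [0.002, -0.0, -1.0]]
ft_force: [-0.0, -0.6, -0.2]
finger_gap: 0.125
grip_force: 58.8
58-70 301 c [539.1  92. ] wh [20.6  4.7] ang 4.0 med [539.4  92.1  63.7] max 65.41490324462129 tool shift [-0.1  0.1 -0. ]
t 9.05 pos [539.7  92.7 116.4] shift cm [-0.1   0.08  2.94] tool-y angle -85.78 twist 0.22222024457657596 tilt [ 0.002  0.    -1.   ] q6 92.4 gap 0.12693007927777242 F [ 0.5  0.7 -1.2]
```

View pics/g6.png

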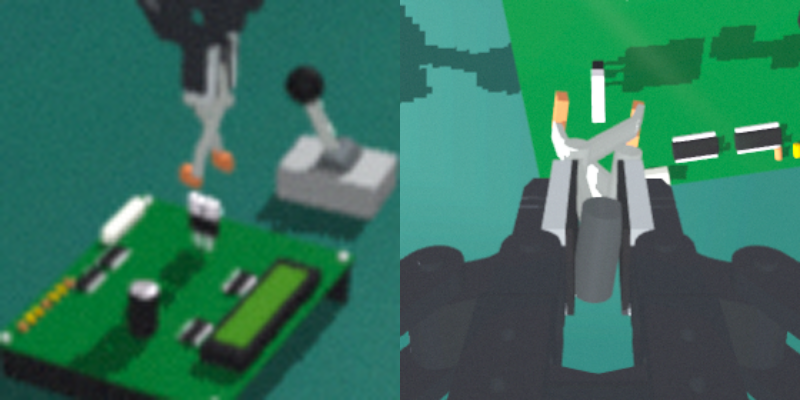

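The jaws straddle the transistor and are centred above it. Lowering.

```bash
python3 -m jog '[{"grip":1,"x":-0.1,"y":0.08,"z":0.9,"twist":0},{"grip":1,"x":0,"y":0,"z":1,"twist":0},{"grip":1,"x":0,"y":0,"z":1,"twist":0},{"grip":1,"x":0,"y":0,"z":0,"twist":0},{"grip":1,"x":0,"y":0,"z":0,"twist":0},{"grip":1,"x":0,"y":0,"z":0,"twist":0}]'
python3 - <<'E'
from h import *
np.set_printoptions(precision=1,suppress=True)
delta(538.8,91.9,87,-86)
s=ctrl.state();f=ctrl.grab_frame('wrist');P=cloud(f,s);im=f['img']
g=ctrl.grab_frame('scene');Q=cloud(g)
h=cv2.cvtColor(g['img'],cv2.COLOR_RGB2HSV);m=(h[...,0]>5)&(h[...,0]<20)&(h[...,1]>80)&(np.hypot(Q[...,0]-539,Q[...,1]-92)<35)&(Q[...,2]>35)
q=Q[m];print('copper scene',len(q),q.min(0),np.median(q,0),q.max(0)) if len(q) else print('none')
a=cv2.resize(g['img'][200:290,295:385],(400,400),interpolation=cv2.INTER_CUBIC)
b=cv2.resize(im[180:460,180:460],(400,400));save('g7.png',cv2.hconcat([a,b]))
E
```

```text
t: 9.7
ee_pos: [538.0, 91.8, 86.2]
tool_rot: [[0.997, 0.074, 0.0], [0.074, -0.997, 0.0], [0.0, -0.0, -1.0]]
ft_force: [0.9, 0.3, -0.6]
finger_gap: 0.121
grip_force: 58.8
t 9.7 pos [538.   91.8  86.2] shift cm [ 0.1 -0.  -0.1] tool-y angle -85.73 twist 0.2656886729295138 tilt [ 0.  0. -1.] q6 92.2 gap 0.1212657510247189 F [ 0.9  0.3 -0.6]
copper scene 42 [532.2  73.1  43.1] [542.5  87.1  62. ] [569.8 120.  534.3]
```

View pics/g7.png

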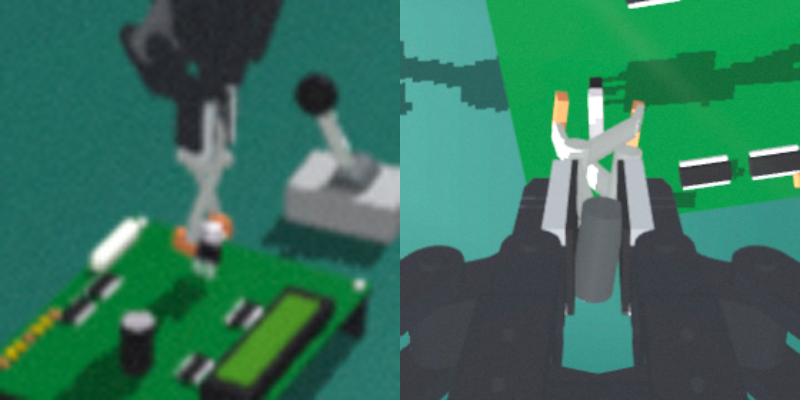

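The jaws are down on either side of the metal top, with their tops at about z 61 against a transistor top at 64. Releasing.

```bash
python3 -m jog '[{"grip":0.8,"x":0,"y":0,"z":0,"twist":0},{"grip":0.7,"x":0,"y":0,"z":0,"twist":0},{"grip":0.6,"x":0,"y":0,"z":0,"twist":0},{"grip":0.5,"x":0,"y":0,"z":0,"twist":0},{"grip":0.3,"x":0,"y":0,"z":0,"twist":0},{"grip":0.3,"x":0,"y":0,"z":0,"twist":0},{"grip":0.3,"x":0,"y":0,"z":0,"twist":0},{"grip":0.3,"x":0,"y":0,"z":0,"twist":0}]' && python3 -m jog '[{"grip":0.3,"x":0,"y":0,"z":-1,"twist":0},{"grip":0.3,"x":0,"y":0,"z":-3,"twist":0},{"grip":0.3,"x":0,"y":0,"z":-4,"twist":0},{"grip":0.3,"x":0,"y":0,"z":-4,"twist":0},{"grip":0.3,"x":-2,"y":0,"z":-3,"twist":0},{"grip":0.3,"x":-3,"y":0,"z":0,"twist":0},{"grip":0.3,"x":0,"y":0,"z":0,"twist":0},{"grip":0.3,"x":0,"y":0,"z":0,"twist":0}]'
python3 rect.py w8 540 91 40 58-70 95-125 135-155
python3 - <<'E'
from h import *
f=ctrl.grab_frame('scene');a=cv2.resize(f['img'][190:290,290:390],(400,400),interpolation=cv2.INTER_CUBIC)
b=cv2.resize(cv2.imread('pics/w8.png')[40:280,200:440,::-1],(400,400),interpolation=cv2.INTER_CUBIC)
save('g8.png',cv2.hconcat([a,b]))
E
```

```text
t: 10.6
ee_pos: [537.8, 91.8, 86.1]
tool_rot: [[0.997, 0.074, -0.0], [0.074, -0.997, 0.0], [-0.0, -0.0, -1.0]]
ft_force: [1.0, -0.1, -0.8]
finger_gap: 0.699
grip_force: 0.0
t: 11.4
ee_pos: [487.9, 88.1, 237.0]
tool_rot: [[0.997, 0.074, 0.001], [0.074, -0.997, 0.0], [0.001, -0.0, -1.0]]
ft_force: [0.4, -0.0, 0.6]
finger_gap: 0.698
grip_force: 0.0
58-70 6
95-125 657 c [539.2  92.1] wh [21.6 29.7] ang 6.0 med [539.3  98.6 109.3] max 124.9761462348963 tool shift [ 5.1 -0.   0. ]
135-155 545 c [541.1  92.3] wh [21.8  9.8] ang 4.4 med [541.6  92.1 141.9] max 144.526091601946 tool shift [ 5.3 -0.   0. ]
```

View pics/g8.png

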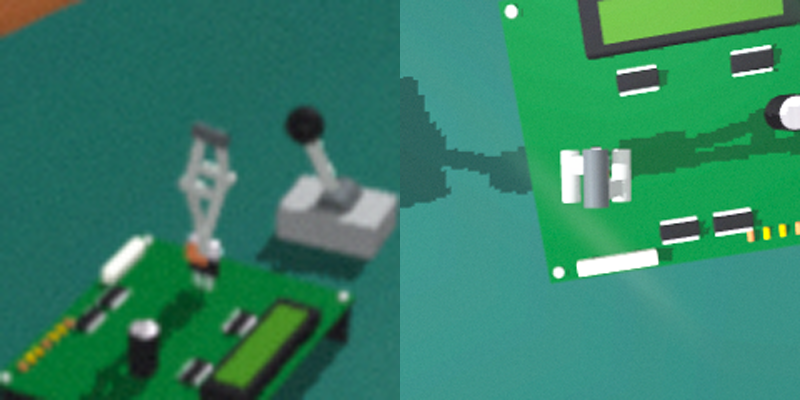

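The clamp stands upright on the transistor by its own spring, with its handles at (539.2,92.1) and its top at z 144, so its origin is at about 51. Now the switch: I'll close the fingers, align the tool x axis with the push direction (17.8°) and go behind the ball.

```bash
python3 -m jog '[{"grip":1,"x":0,"y":0,"z":0,"twist":-6.8},{"grip":1,"x":0,"y":0,"z":0,"twist":-6.8},{"grip":1,"x":0.4,"y":-3.3,"z":0,"twist":0},{"grip":1,"x":0.4,"y":-3.3,"z":0,"twist":0},{"grip":1,"x":0.4,"y":-3.3,"z":0,"twist":0},{"grip":1,"x":0.4,"y":-3.3,"z":0,"twist":0},{"grip":1,"x":0,"y":0,"z":0,"twist":0},{"grip":1,"x":0,"y":0,"z":0,"twist":0},{"grip":1,"x":0,"y":0,"z":0,"twist":0}]'
python3 - <<'E'
import sys; sys.argv=['look','w9']
exec(open('look.py').read())
W=P.reshape(-1,3);W=W[np.hypot(W[:,0]-520,W[:,1]-237)<55]
b=W[(W[:,2]>20)&(W[:,2]<29)];print('base',len(b),cv2.minAreaRect(b[:,:2].astype(np.float32)))
b=W[(W[:,2]>66)&(W[:,2]<95)];print('ball',len(b),cv2.minEnclosingCircle(b[:,:2].astype(np.float32)),b[:,2].max())
delta(464,219.5,65,-72.2)
E
```

```text
t: 12.4
ee_pos: [463.0, 218.1, 235.8]
tool_rot: [[0.952, 0.307, -0.001], [0.307, -0.952, -0.0], [-0.001, 0.0, -1.0]]
ft_force: [-0.1, -1.0, 0.9]
finger_gap: 0.003
grip_force: 0.0
base 2882 ((530.806640625, 241.29336547851562), (69.88710021972656, 49.318355560302734), 17.733680725097656)
ball 838 ((505.7736511230469, 233.25466918945312), 12.937762260437012) 90.44228490026927
t 12.45 pos [463.  217.9 235.9] shift cm [ 0.1 -0.1 17.1] tool-y angle -72.18 twist 0.024148918968620592 tilt [-0. -0. -1.] q6 94.0 gap 0.0019825854518114297 F [-0.3 -0.8  1.1]
```

```bash
python3 -m jog '[{"grip":1,"x":0,"y":-0.1,"z":3,"twist":0},{"grip":1,"x":0,"y":0,"z":4,"twist":0},{"grip":1,"x":0,"y":0,"z":4,"twist":0},{"grip":1,"x":0,"y":0,"z":4,"twist":0},{"grip":1,"x":0,"y":0,"z":2,"twist":0},{"grip":1,"x":0,"y":0,"z":0,"twist":0}]' && python3 -m jog '[{"grip":1,"x":1,"y":0,"z":0,"twist":0},{"grip":1,"x":1,"y":0,"z":0,"twist":0},{"grip":1,"x":0.8,"y":0,"z":0,"twist":0},{"grip":1,"x":0.8,"y":0,"z":0,"twist":0},{"grip":1,"x":0.8,"y":0,"z":0,"twist":0},{"grip":1,"x":0.8,"y":0,"z":0,"twist":0},{"grip":1,"x":0.8,"y":0,"z":0,"twist":0},{"grip":1,"x":0.5,"y":0,"z":0,"twist":0},{"grip":1,"x":0.4,"y":0,"z":0,"twist":0},{"grip":1,"x":0,"y":0,"z":0,"twist":0}]'
cat > sw.py <<'E'
from h import *
np.set_printoptions(precision=1,suppress=True)
u=np.array([.9524,.305])
for c in ['top','scene']:
    f=ctrl.grab_frame(c);P=cloud(f);W=P.reshape(-1,3)
    for r in ctrl.place_of('switch_tip',f)[:2]:
        x=atz(f,r['centre'],75);print(c,r['confidence'],x,'along',(x[:2]-[530.8,241.2])@u)
s=ctrl.state();print('tcp along',(np.array(s['ee_pos'])[:2]-[530.8,241.2])@u,'F',s['ft_force'])
E
python3 sw.py
```

```text
t: 13.05
ee_pos: [461.0, 218.0, 63.7]
tool_rot: [[0.952, 0.305, -0.004], [0.305, -0.952, -0.002], [-0.005, 0.0, -1.0]]
ft_force: [-0.3, -0.6, 0.7]
finger_gap: 0.001
grip_force: 0.0
t: 14.05
ee_pos: [528.5, 240.8, 66.0]
tool_rot: [[0.952, 0.307, 0.0], [0.307, -0.952, 0.0], [0.0, -0.0, -1.0]]
ft_force: [-0.2, 0.6, -0.3]
finger_gap: -0.002
grip_force: 0.0
scene 0.54 [513.5 230.2  75. ] along -19.801041018241715
tcp along -3.123021232534125 F [-0.  -0.4  0.1]
```

```bash
for i in 1; do python3 -m jog '[{"grip":1,"x":0.4,"y":0,"z":0,"twist":0},{"grip":1,"x":0.3,"y":0,"z":0,"twist":0},{"grip":1,"x":0,"y":0,"z":0,"twist":0}]'; done
python3 - <<'E'
import sys; sys.argv=['look','w10']
exec(open('look.py').read())
exec(open('sw.py').read().split('for c')[0])
W=P.reshape(-1,3);W=W[np.hypot(W[:,0]-550,W[:,1]-247)<40]
a=(W[:,:2]-[530.8,241.2])@u
for lo,hi in [(45,60),(60,70),(70,80),(80,95)]:
    k=(W[:,2]>lo)&(W[:,2]<hi);print(lo,k.sum(),np.percentile(a[k],[1,50,99]) if k.sum() else '')
print('tcp along',(np.array(s['ee_pos'])[:2]-[530.8,241.2])@u)
E
```

```text
t: 14.55
ee_pos: [535.4, 243.1, 66.2]
tool_rot: [[0.952, 0.307, 0.001], [0.307, -0.952, 0.0], [0.001, -0.0, -1.0]]
ft_force: [0.8, -0.2, 0.8]
finger_gap: -0.005
grip_force: 0.0
45 45 [-7.8 -6.7 -4.9]
60 0 
70 0 
80 27 [15.  15.5 15.8]
tcp along 4.929771575258424
```

```bash
cat > sw2.py <<'E'
from h import *
np.set_printoptions(precision=1,suppress=True)
u=np.array([.9524,.305]);B=np.array([530.8,241.2])
for c in ['wrist','scene','top']:
    s=ctrl.state();f=ctrl.grab_frame(c);P=cloud(f,s)
    if c=='wrist': print('range valid',(f['range_z']>0).mean(),f['range_z'][f['range_z']>0].min(), f['range_z'][100:330:40,320])
    for n in ['switch_tip']:
        for r in ctrl.place_of(n,f)[:2]:
            x=atz(f,r['centre'],75,s);print(c,'place',round(r['confidence'],2),np.array(r['centre']),x,'along',(x[:2]-B)@u)
    m=(np.hypot(P[...,0]-B[0],P[...,1]-B[1])<55)&(P[...,2]>28)&(P[...,2]<94)
    q=P[m];dark=f['img'][m].max(1)<60
    if len(q):
        a=(q[:,:2]-B)@u
        for lo,hi in [(28,40),(40,55),(55,65),(65,80),(80,94)]:
            k=(q[:,2]>lo)&(q[:,2]<hi);print(c,lo,k.sum(),'dark',(k&dark).sum(),np.percentile(a[k],[2,50,98]) if k.sum() else '')
E
python3 sw2.py
```

```text
range valid 0.9959309895833334 65.337906 [219.7 226.7 234.4 215.5 213.5 146.4]
wrist 28 2080 dark 0 [-9.4  2.8 11. ]
wrist 40 209 dark 0 [-8.9 -6.  -3.4]
wrist 55 0 dark 0 
wrist 65 0 dark 0 
wrist 80 4 dark 0 [14.8 14.8 14.9]
scene place 0.41 [216.7 364.6] [489.2 251.7  75. ] along -36.433167206389896
scene 28 92 dark 0 [-26.2   4.   28.7]
scene 40 23 dark 0 [-17.6  -8.3   0.9]
scene 55 13 dark 0 [-20.2 -13.3  -8.6]
scene 65 35 dark 29 [-33.1 -19.3 -12.1]
scene 80 51 dark 30 [-33.3 -22.    9. ]
top 28 5 dark 0 [-30.4 -25.  -14.3]
top 40 0 dark 0 
top 55 0 dark 0 
top 65 0 dark 0 
top 80 0 dark 0
```

```bash
cat > sw3.py <<'E'
from h import *
np.set_printoptions(precision=0,suppress=True)
u=np.array([.9524,.305]);v=np.array([-.305,.9524]);B=np.array([530.8,241.2])
for c in ['scene','wrist']:
    s=ctrl.state();f=ctrl.grab_frame(c);P=cloud(f,s)
    a=(P[...,:2]-B)@u;l=(P[...,:2]-B)@v;z=P[...,2]
    m=(abs(a)<60)&(abs(l)<45)&(z>36)&(z<130)
    i=np.argwhere(m);i=i[::max(1,len(i)//70)]
    print(c,m.sum(),'row col along lat z rgb')
    for r,k in i: print(r,k,np.array([a[r,k],l[r,k],z[r,k]]),f['img'][r,k])
E
python3 sw3.py
```

```text
scene 247 row col along lat z rgb
206 382 [ 14.   9. 125.] [70 88 90]
207 380 [ 15.  -9. 130.] [ 94 101 106]
208 374 [ -0. -12. 125.] [46 54 57]
208 377 [  8. -13. 128.] [41 40 46]
208 380 [ 14.  -4. 125.] [140 146 149]
209 373 [ -5.  -6. 119.] [ 82 111 108]
209 376 [  5. -10. 123.] [40 41 46]
209 379 [ 13. -11. 125.] [ 94  97 103]
209 382 [ 18.  -0. 121.] [103 126 124]
210 375 [  3. -12. 120.] [38 42 45]
210 378 [ 11. -13. 122.] [52 54 60]
210 381 [ 16.  -2. 119.] [133 143 145]
211 374 [  1. -14. 118.] [60 59 65]
211 377 [  8. -10. 117.] [43 46 52]
211 380 [ 15.  -6. 117.] [151 157 161]
212 373 [ -4.  -6. 110.] [109 120 124]
212 376 [  4.  -6. 112.] [43 47 51]
212 379 [ 12.  -5. 113.] [ 99 105 108]
212 382 [ 17.   5. 110.] [ 98 129 126]
213 375 [  5. -16. 114.] [40 48 51]
213 378 [ 14. -19. 117.] [63 63 69]
213 381 [ 17.  -3. 110.] [125 137 138]
214 374 [  0. -10. 107.] [50 52 56]
214 377 [  8. -10. 109.] [40 43 48]
214 380 [ 16.  -8. 109.] [150 158 161]
215 373 [ -1. -15. 106.] [ 87  96 100]
215 376 [  5.  -7. 104.] [41 44 47]
215 379 [ 14. -10. 107.] [114 118 120]
216 364 [-30.  -
[... 3950 characters left out ...]
199]
337 313 [ 14.   2. 124.] [122 124 130]
338 292 [ 11.   9. 120.] [67 69 74]
338 354 [ 10. -11. 118.] [64 65 71]
339 332 [ 15.  -4. 126.] [183 190 198]
340 309 [ 15.   3. 127.] [190 197 203]
341 287 [ 17.   9. 130.] [60 64 67]
341 353 [ 16. -10. 129.] [65 64 73]
342 348 [ 16.  -9. 130.] [67 68 75]
344 326 [ 14.  -2. 128.] [210 217 222]
348 315 [ 12.   1. 127.] [67 64 70]
352 320 [ 11.  -0. 127.] [66 64 70]
357 312 [ 11.   2. 130.] [63 65 72]
363 314 [  7.   2. 127.] [72 70 72]
369 316 [  5.   1. 127.] [67 67 73]
375 318 [  3.   0. 128.] [62 65 68]
381 320 [  0.  -0. 127.] [62 64 73]
387 322 [ -1.  -1. 128.] [65 68 70]
394 314 [ -4.   2. 128.] [63 65 68]
400 316 [ -7.   1. 127.] [67 68 72]
```

The measured cloud shows the finger ends at about z 93, just above the ball (top 90), so they passed over it and the lever is still off. I'll back out the same way, go 24 mm lower and push again.

```bash
python3 -m jog '[{"grip":1,"x":-2,"y":0,"z":0,"twist":0},{"grip":1,"x":-2,"y":0,"z":0,"twist":0},{"grip":1,"x":-2,"y":0,"z":0,"twist":0},{"grip":1,"x":-1.7,"y":0,"z":0,"twist":0},{"grip":1,"x":0,"y":0,"z":0,"twist":0},{"grip":1,"x":0,"y":0,"z":1.2,"twist":0},{"grip":1,"x":0,"y":0,"z":1.2,"twist":0},{"grip":1,"x":0,"y":0,"z":0,"twist":0},{"grip":1,"x":0,"y":0,"z":0,"twist":0}]'
python3 - <<'E'
from h import *
np.set_printoptions(precision=1,suppress=True)
u=np.array([.9524,.305]);v=np.array([-.305,.9524]);B=np.array([530.8,241.2])
for c in ['scene','wrist']:
    s=ctrl.state();f=ctrl.grab_frame(c);P=cloud(f,s)
    a=(P[...,:2]-B)@u;l=(P[...,:2]-B)@v;z=P[...,2]
    t=(s['ee_pos'][:2]-B)@u
    for nm,lo,hi in [('finger',t-18,t+16),('ball',-45,-8)]:
        m=(a>lo)&(a<hi)&(abs(l)<16)&(z>30)&(z<140)
        print(c,nm,m.sum(),'z',np.percentile(z[m],[1,5,50,99]) if m.sum() else '', 'along',np.percentile(a[m],[1,50,99]) if m.sum() else '')
    print('tcp along',t,s['ee_pos'][2],s['ft_force'])
E
```

```text
t: 15.9
ee_pos: [461.4, 219.2, 41.3]
tool_rot: [[0.952, 0.307, -0.001], [0.307, -0.952, -0.001], [-0.001, 0.0, -1.0]]
ft_force: [-0.1, -0.3, -0.8]
finger_gap: 0.004
grip_force: 0.0
scene finger 148 z [ 67.7  72.7  94.2 137.6] along [-82.1 -64.  -57.4]
scene ball 104 z [41.4 48.3 77.5 91. ] along [-34.7 -17.8  -8.8]
tcp along -72.84264568739772 41.28565989640627 [-0.1 -0.3 -0.8]
wrist finger 9700 z [ 71.9  76.8 111.1 139.3] along [-81.7 -61.7 -57.1]
wrist ball 5409 z [30.7 49.8 84.4 89.1] along [-36.5 -22.1  -8.3]
tcp along -72.6541883701979 41.64297937640091 [ 0.1 -0.8  0.2]
```

```bash
python3 -m jog '[{"grip":1,"x":1.2,"y":0,"z":0,"twist":0},{"grip":1,"x":0.8,"y":0,"z":0,"twist":0},{"grip":1,"x":0.8,"y":0,"z":0,"twist":0},{"grip":1,"x":0.8,"y":0,"z":0,"twist":0},{"grip":1,"x":0.8,"y":0,"z":0,"twist":0},{"grip":1,"x":0.8,"y":0,"z":0,"twist":0},{"grip":1,"x":0.6,"y":0,"z":0,"twist":0},{"grip":1,"x":0.5,"y":0,"z":0,"twist":0},{"grip":1,"x":0.4,"y":0,"z":0,"twist":0},{"grip":1,"x":0.3,"y":0,"z":0,"twist":0},{"grip":1,"x":0,"y":0,"z":0,"twist":0}]'
cat > sw4.py <<'E'
from h import *
np.set_printoptions(precision=1,suppress=True)
u=np.array([.9524,.305]);v=np.array([-.305,.9524]);B=np.array([530.8,241.2])
for c in ['wrist','scene']:
    s=ctrl.state();f=ctrl.grab_frame(c);P=cloud(f,s)
    a=(P[...,:2]-B)@u;l=(P[...,:2]-B)@v;z=P[...,2]
    for lo,hi in [(40,60),(62,92)]:
        m=(a>-50)&(a<50)&(abs(l)<16)&(z>lo)&(z<hi)
        print(c,lo,m.sum(),'along',np.percentile(a[m],[1,5,50,95,99]) if m.sum() else '')
    print('tcp along',(s['ee_pos'][:2]-B)@u,s['ee_pos'][2],s['ft_force'])
E
python3 sw4.py
```

```text
t: 17.1
ee_pos: [528.4, 240.8, 42.1]
tool_rot: [[0.952, 0.307, 0.0], [0.307, -0.952, 0.0], [0.0, -0.0, -1.0]]
ft_force: [-0.8, 0.3, -0.3]
finger_gap: 0.001
grip_force: 0.0
wrist 40 0 along 
wrist 62 5958 along [ 3.9  4.2 21.7 33.  34.2]
tcp along -2.3624720936200685 42.079804036508264 [-0.8  0.3 -0.3]
scene 40 26 along [ 4.8  6.2 11.2 18.2 19.2]
scene 62 144 along [-12.1  -9.3  14.3  33.4  35.1]
tcp along -2.5969717653934428 42.07349636901659 [-0.6 -0.4 -0.5]
```

The lever is moving, with the ball centre at about +21. It needs 7–8 mm more.

```bash
python3 -m jog '[{"grip":1,"x":0.4,"y":0,"z":0,"twist":0},{"grip":1,"x":0.3,"y":0,"z":0,"twist":0},{"grip":1,"x":0,"y":0,"z":0,"twist":0},{"grip":1,"x":0,"y":0,"z":0,"twist":0}]'; python3 sw4.py
```

```text
t: 17.6
ee_pos: [535.0, 242.9, 42.1]
tool_rot: [[0.952, 0.307, 0.0], [0.307, -0.952, 0.0], [0.0, -0.0, -1.0]]
ft_force: [0.5, -0.3, -0.3]
finger_gap: 0.002
grip_force: 0.0
wrist 40 0 along 
wrist 62 5917 along [10.8 11.1 28.1 40.  41.2]
tcp along 4.509201303062913 42.142010225358895 [ 0.5 -0.3 -0.3]
scene 40 27 along [ 1.3  7.5 15.8 22.9 23.7]
scene 62 146 along [-5.5 -0.1 22.6 40.4 42.8]
tcp along 4.397352613203463 42.143857957985425 [0.3 0.2 0.8]
```

```bash
for k in 1; do python3 -m jog '[{"grip":1,"x":0.1,"y":0,"z":0,"twist":0},{"grip":1,"x":0,"y":0,"z":0,"twist":0}]' | grep -E 'ee_pos|force'; python3 -m jog '[{"grip":1,"x":0.05,"y":0,"z":0,"twist":0},{"grip":1,"x":0,"y":0,"z":0,"twist":0}]' | grep -E 'ee_pos|force'; done; python3 sw4.py
```

```text
ee_pos: [535.5, 243.1, 42.1]
ft_force: [-0.7, -0.7, -0.1]
grip_force: 0.5
ee_pos: [535.7, 243.2, 42.0]
ft_force: [-3.6, -0.8, 2.0]
grip_force: 2.0
wrist 40 0 along 
wrist 62 5895 along [11.5 11.9 28.4 40.2 41.4]
tcp along 5.24637987669875 42.01578621250244 [-3.6 -0.8  2. ]
scene 40 29 along [ 6.5  8.4 15.4 23.1 25.1]
scene 62 146 along [-2.7  0.3 22.3 41.1 42.8]
tcp along 5.232552327213055 41.99572466302749 [-3.7 -1.3  1.4]
```

The force is rising, so the lever is at its stop. One small extra press, then back off and up, and check everything.

```bash
python3 -m jog '[{"grip":1,"x":0.1,"y":0,"z":0,"twist":0},{"grip":1,"x":0,"y":0,"z":0,"twist":0}]' | grep force; python3 -m jog '[{"grip":1,"x":-1,"y":0,"z":0,"twist":0},{"grip":1,"x":-2.5,"y":0,"z":0,"twist":0},{"grip":1,"x":-3.5,"y":0,"z":0,"twist":0},{"grip":1,"x":0,"y":0,"z":-4,"twist":0},{"grip":1,"x":0,"y":0,"z":-5,"twist":0},{"grip":1,"x":0,"y":0,"z":-5,"twist":0},{"grip":1,"x":0,"y":0,"z":-5,"twist":0},{"grip":1,"x":0,"y":1,"z":-1,"twist":0},{"grip":1,"x":0,"y":0,"z":0,"twist":0},{"grip":1,"x":0,"y":0,"z":0,"twist":0}]'
python3 sw4.py; python3 rect.py w12 540 91 40 95-125 135-155
python3 - <<'E'
from h import *
f=ctrl.grab_frame('top')
for n in ['spool','flux','driver']: print(n,[(np.round(r['centre'],1),round(r['confidence'],2)) for r in ctrl.place_of(n,f)[:1]])
E
```

```text
ft_force: [-8.6, -3.2, 5.5]
grip_force: 4.6
t: 19.4
ee_pos: [473.0, 212.4, 241.1]
tool_rot: [[0.952, 0.306, -0.001], [0.306, -0.952, -0.0], [-0.001, -0.0, -1.0]]
ft_force: [-0.2, -0.0, -0.0]
finger_gap: 0.001
grip_force: 0.0
wrist 40 146 along [ 4.8  5.6 10.8 15.6 16.4]
wrist 62 921 along [17.  18.5 28.5 38.7 40.7]
tcp along -63.82753922142907 241.11740593239645 [-0.2 -0.  -0. ]
scene 40 29 along [ 7.5  9.6 15.7 24.7 26.1]
scene 62 84 along [19.  20.4 32.1 41.6 42.6]
tcp along -64.15958923845724 240.57109855478578 [-1.2 -0.1 -0.6]
95-125 644 c [538.9  95.5] wh [22.1 24.7] ang 6.2 med [538.4 102.3 109. ] max 124.89551118469382 tool shift [ 2.7 13.2 -0. ]
135-155 547 c [541.   92.9] wh [22.4 10.4] ang 3.9 med [541.2  94.6 141.6] max 144.85468293175524 tool shift [ 2.9 13.5 -0. ]
spool [(array([196.4, 474.6]), 0.94)]
flux [(array([185.5, 180.6]), 0.68)]
driver [(array([178.3, 328.1]), 0.87)]
```

The lever is on: the ball centre is at +29, at its stop. The clamp still stands on the transistor and the bystanders haven't moved. Handing in.

```bash
python3 -c "
from plant import ctrl
print(ctrl.close_job())"
```

```text
the job is handed in; nothing more can be done
None
```

The job is handed in at about 20 s: the clamp holds itself upright on the transistor, the lever was then pushed to its stop (after a first push passed over the ball without moving it), and the spool, flux jar and screwdriver show no sign of having moved; no verdict was returned.

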